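Crack open the sealed dry box and hold its lid ajar

ROBOT

A 7-joint arm with a two-finger parallel gripper is mounted at the origin on the work surface. World frame = base frame: x ahead of the robot, y to its left, z up, the work surface at z = 0. Lengths are in mm, angles in rad, forces in N, time in s.
With the tool pointing down it reaches from about 350 to 900 mm from the base axis. Payload 19.9 kg.
Tool frame: the origin (TCP) lies on the centre line of the jaws, within the pads' length; the fingertips stand manip.finger_overhang ahead of it and the grasp point (between the pads) lies 6 mm ahead of it (manip.finger_overhang is the distance from the TCP to the fingertips, in mm); z points along the fingers, y is the line along which they close (so a half turn about z gives the same grasp; the last joint's range is limited). The gripper opens to 94 mm and grips with 3 to 60 N. Pads are 16 mm wide; open, the fingers measure 119 mm over their backs; the gripper's body (75 mm by 177 mm) begins 78 mm behind the grasp point.
Start: joints at [1.127, 0.417, -0.01, 1.614, 0.005, 1.111, -0.053], TCP at [244.99, -574.962, 230.425] pointing down, gripper open.
Joint ranges: [-2.81, 2.81], [-0.39, 2.02], [-1.27, 1.25], [0.06, 2.57], [-1.19, 4.33], [0.19, 2], [-2.82, 2.82]. Speed limits (rad/s): [1.89, 1.89, 2.39, 2.39, 3.01, 3.01, 3.01].

INTERFACE

Orientations are given as [roll, pitch, yaw] about the fixed x, y, z axes, in that order (R = Rz(yaw) Ry(pitch) Rx(roll)).
In Python, from station import manip, imaging gives the robot as it stands.
- The arm moves only by the tool drive_tool, never from a script. Its argument "increments" is a list that holds one entry, the list of rows, each a list of 5 numbers: the shift along the tool's x, y, z in mm, then the turn about the tool's z in degrees, then the opening, from -1 (shut) to 1 (fully open). In form: [[[x, y, z, yaw, hand], ...]]. A call has 1 to 20 rows; each row is the pose to reach, as a shift and turn from the pose commanded when the call began, along the tool's axes at that moment; what a row does not reach only later rows make up. A row lasts 1/8 s, in which the tool goes at most 62.5 mm and 10.7 degrees, less where a joint would pass 70% of its speed; a pose out of reach is approached as far as the arm can. A call with a gripper value outside its range is refused whole. The fingers move at their own pace and stop on an object; "newtons" is the grip in N (left out, the last holds). Time passes only in rows, so rows that repeat a pose let the fingers close. It gives the time, the measured TCP pose, the force, the opening and the grip force at its end, in the units of the state.
- manip.state(): the state, without advancing time (a new reading comes with each control period).
- imaging.camera(name): name is "scene" or "side" or "wrist"; returns (picture, depth): 420x560x3 uint8, red, green, blue; 420x560 float32, mm along the optical axis (not along the pixel's ray), 0 where there is no reading.
- imaging.camera_params(name): a dict with "intrinsics" (3x3 intrinsics, pixels), "eye" and "attitude" of the camera in the world; the wrist camera has in their place "mount" (4x4, takes a point from camera to tool coordinates, whose origin is the TCP and whose axes are the flange's). Camera axes: x right, y up, looking along -z (the intrinsics and any distortion apply to the point x, -y, -z); pixel columns grow to the right and rows downward; lengths in mm; the calibration is good to about 2 mm. A picture is of the moment at which its call begins: read the wrist's pose just before it. camera_params takes no time and is no camera call.
- manip.close_job(): hands the job in; it is judged then, once.
The state is a dict: "clock": time; "joints": joint angles; "joint_velocities": joint speeds; "joint_torque": joint torques, N m; "ee_pos": TCP position; "orientation": TCP orientation; "ft_force": force on the tool from outside, world axes, zero at the start; "wrist_torque": the same for the moment, N m; "width": opening from 0.0 (shut) to 1.0 (fully open); "grip_force": force on a finger pad.
Only numpy, scipy, OpenCV 4.12 (cv2) and the standard library are available. Lean on these libraries where they do the work, as an engineer would, in place of code of your own. Each camera call takes 0.05 s, during which the arm holds its last target. There are 200 camera calls.

TASK

The lid of the blue dry box has stuck to its rubber gasket. Swing the front latch out clear of the lid, then pull the lid free of the seal by its handle, never letting its front edge spring up more than 10 cm, and bring it to rest with the front edge about 5 cm up, so that a colleague can reach in while the box keeps its dry air. Finish while still holding the lid still at that opening with the gripper on its handle; leave the latch open and leave the other things on the bench where they are.

Things in the scene. Friction and masses are not known exactly. Their poses are not given: they have to be found in the camera images.
- drybox: blue plastic dry box fixed to the bench, body 210 mm deep (x) by 300 mm wide (y), with a grey rimmed clear lid hinged along its back. Origin: centre of its underside on the bench; z up, -x is the front (latch side), +x the back (hinge side), y along the front edge. The rim and underside of the closed lid are 130 mm up, the lid's top face 142 mm up; the lid covers x from -120 to +106 mm and y +-160 mm. Nothing stands above the lid but its handle.
- lid_handle (a point): middle of the steel bow handle on the lid: a round bar 13 mm thick, 110 mm long, parallel to the box's y, its axis 40 mm above the lid's top face (182 mm above the bench with the lid shut) and 60 mm back from the lid's front edge. The point's axes turn with the lid. The bar may turn between the fingers as the lid swings.
- lid_hinge (a point): middle of the lid's hinge line, which runs along the box's y at the back rim, 130 mm above the bench. The handle's bar lies 176 mm in front of it and 52 mm above it (lid shut), so it moves on a circle of radius 184 mm about it.
- lid (a joint): opening angle of the lid, rad: 0 shut, growing as the front edge rises; 0.21 rad is about 50 mm of opening at the front edge, 0.43 rad about 100 mm. The lid weighs about 0.45 kg and falls shut when let go.
- latch_tab (a point): middle of the red thumb tab of the front latch: 42 mm long (pointing forwards out of the box front and slightly up), 22 mm wide along the box's y, 5 mm thick; with the latch shut it lies 148 mm in front of the box's origin and 155 mm above the bench. The tab's sides can be pinched from above. Directly behind it the lever and hook are 24 mm wide; the lid's front edge is 28 mm behind the tab's middle.
- latch_pin (a point): middle of the latch's hinge pin, along the box's y, 116 mm in front of the box's origin, 82 mm above the bench. The latch's tab swings on a circle of radius 80 mm about it, outwards (to the box's -x) and down.
- latch (a joint): swing of the latch, rad: 0 shut (lever upright, hook over the lid's front edge, blocking it), growing as the tab is swung outwards and down, stop at 1.2. The hook is clear of the lid from about 0.3. A stiff pin (about 2 N at the tab) keeps it where it is left; it starts within 0.05 rad of shut.
- parts_tray: small blue tray of black clips, 130 x 100 x 45 mm, loose beside the box; origin: centre of its underside. To be left alone.
- tumbler: drinking tumbler, light blue with a pink cap, 70 mm thick and 172 mm tall, loose beside the box; origin: centre of its underside. To be left alone.
- driver: teal inline electric screwdriver lying on the bench, 225 mm long (x), 42 mm high, bit to +x; origin under its middle. To be left alone.
- strips: two flat steel strips lying on one another, 260 mm long (y), 40 mm wide, 8 mm high; origin: centre of the underside. To be left alone.
- lid_front (a point): middle of the lid's lower front edge, 236 mm in front of the hinge line. Behind it the seal holds the lid fast: a rubber bulb in the box's front wall grips a bead under the lid, so the pull at the handle must reach roughly 12 to 20 N within the first 3 mm; then the bead breaks past, the pull fades, and from 20 mm of rise on only the lid's weight (2 to 4 N at the handle) remains.

How it is judged (in metres and radians):
On the way, in this order (a step that is already met when the one before it is completed fails the run):
1. the latch is swung clear while the lid is still down on its seal (value of joint latch above 0.35 rad and value of joint lid below 0.03 rad), for 0.1 s.
2. the lid is pulled free of its seal by the gripper on its handle (value of joint lid above 0.09 rad and contact force between the fingers and lid above 1 N and distance between the grasp point and lid_handle below 0.07 m), for 0.1 s.
At the end, for the whole second after the job is handed in: The lid is held still by the fingers on its handle (gripping within 70 mm of the middle of the bar) at 0.14 to 0.29 rad, which is 33 to 67 mm at the front edge; the latch is open (beyond 0.3 rad) and carries nothing; the tray, tumbler, screwdriver and strips are where they were (value of joint lid between 0.14 and 0.29 rad and velocity of joint lid between -0.05 and 0.05 rad/s and contact force between the fingers and lid above 1 N and distance between the grasp point and lid_handle below 0.07 m and contact force between latch and lid below 0.1 N and value of joint latch above 0.3 rad); the arm keeps its last pose, push and grip.
It fails at once if the lid sprang up more than 10 cm at its front edge (value of joint lid above 0.45 rad).
It fails at once if the parts tray was moved (distance of parts_tray from where it was at the start of the episode above 0.03 m).
It fails at once if the tumbler was moved or tipped (distance of tumbler from where it was at the start of the episode above 0.03 m or angle between tumbler's own z axis and vertical above 0.3 rad).
It fails at once if the screwdriver was moved (distance of driver from where it was at the start of the episode above 0.03 m).
It fails at once if the steel strips were moved (distance of strips from where it was at the start of the episode above 0.03 m).
It also fails if it takes over 48 s, if anything falls off the work surface, if the arm or the gripper's body presses on something with over 40 N, if the wrist force passes 120 N, or if a joint passes its speed limit or range.

## Working session

There is one attempt and no reset: what is moved stays moved. The work goes in short steps, Python scripts to look and compute and a tool call to move; the robot and the scene stay as the last step left them, time stands still between calls to the robot, and variables do not carry over. Pictures are saved under pics/ and viewed, at most 10 in all, crops included, and the job is handed in when it is done.

Besides the shell and the picture viewer there is one more tool, called after "Call:" as name([rows], argument=value, ...), one row to a line, values as JSON. drive_tool: Moves the arm, as the interface text tells. Its arguments: {"type":"object","properties":{"increments":{"type":"array"},"newtons":{"type":"number"}},"required":["increments"]}

```bash
mkdir -p pics; ls
cat > h.py <<'E'
import numpy as np, cv2
from station import manip, imaging
from scipy.spatial.transform import Rotation as R
def rot(a):
    a=np.array(a,float)
    if a.shape==(3,3): return a
    if a.size==4: return R.from_quat(a.ravel()).as_matrix()
    return R.from_euler('xyz',a.ravel()).as_matrix()
def cam(n):
    s=manip.state(); img,d=imaging.camera(n); p=imaging.camera_params(n)
    if 'mount' in p:
        T=np.eye(4); T[:3,:3]=rot(s['orientation']); T[:3,3]=s['ee_pos']
        M=T@np.array(p['mount']); Rw,e=M[:3,:3],M[:3,3]
    else: Rw,e=rot(p['attitude']),np.array(p['eye'])
    return img,d,np.array(p['intrinsics']),Rw,e
def cloud(d,K,Rw,e):
    v,u=np.mgrid[:d.shape[0],:d.shape[1]]
    P=np.stack([(u-K[0,2])/K[0,0]*d,-(v-K[1,2])/K[1,1]*d,-d],-1)
    return P@Rw.T+e
E
python3 - <<'E'
from h import *
print(manip.state(), manip.finger_overhang)
for n in ('scene','side','wrist'):
    print(n,imaging.camera_params(n))
a=cam('scene');b=cam('side')
np.savez('a.npz',img=a[0],P=cloud(*a[1:]),d=a[1]);np.savez('b.npz',img=b[0],P=cloud(*b[1:]),d=b[1])
cv2.imwrite('pics/scene.png',a[0][...,::-1]);cv2.imwrite('pics/side.png',b[0][...,::-1])
E
```

```text
pics
{'clock': 0.0, 'joints': array([ 1.1265162 ,  0.41799094, -0.01029042,  1.61415057,  0.00468494,
        1.1107204 , -0.05298441]), 'joint_velocities': array([-0.00040837,  0.00050129,  0.00132051,  0.00031137,  0.00040683,
        0.00058579, -0.00062065]), 'joint_torque': array([-3.47503883e-04, -8.51248312e+01,  6.38136920e-01, -4.25997984e+01,
       -4.89920669e-02,  1.85979466e-02,  1.14621052e-04]), 'ee_pos': array([ 244.8379382 , -574.67245766,  229.82466803]), 'orientation': array([-3.14035009e+00,  8.40402958e-05,  4.02785714e-01]), 'ft_force': array([-0.71482682, -0.44913831,  0.61908449]), 'wrist_torque': array([ 0.01660299, -0.03324204,  0.02395339]), 'grip_force': 0.0, 'width': 1.0023440187777641} 25.0
scene {'intrinsics': array([[427.02161305,   0.        , 279.84185023],
       [  0.        , 427.02161305, 205.09536698],
       [  0.        ,   0.        ,   1.        ]]), 'eye': array([1012.82776158, -629.41821836,  841.07219826]), 'attitude': array([ 0.83698715, -0.00891027,  0.60987668])}
side {'intrinsics': array([[532.83076677,   0.        , 275.95577382],
       [  0.        , 532.83076677, 209.47794666],
       [  0.        ,   0.        ,   1.        ]]), 'eye': array([ 91.89487624, 895.08908049, 789.46906244]), 'attitude': array([ 9.82396330e-01,  1.31208258e-03, -2.62769564e+00])}
wrist {'intrinsics': array([[355.41794255,   0.        , 283.26922715],
       [  0.        , 355.41794255, 211.84281271],
       [  0.        ,   0.        ,   1.        ]]), 'mount': array([[-4.08677043e-04,  9.73313353e-01,  2.29479735e-01,
         6.63154160e+01],
       [ 9.99999458e-01,  1.78027913e-04,  1.02579810e-03,
        -1.14953739e+00],
       [ 9.57569193e-04,  2.29480030e-01, -9.73312899e-01,
        -1.54350621e+02],
       [ 0.00000000e+00,  0.00000000e+00,  0.00000000e+00,
         1.00000000e+00]])}
```

View pictures.

View pics/scene.png

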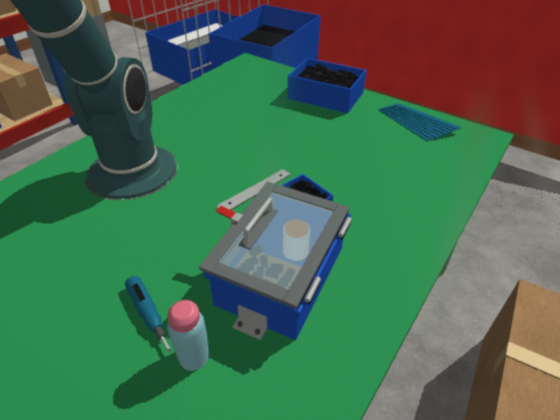

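View pics/side.png

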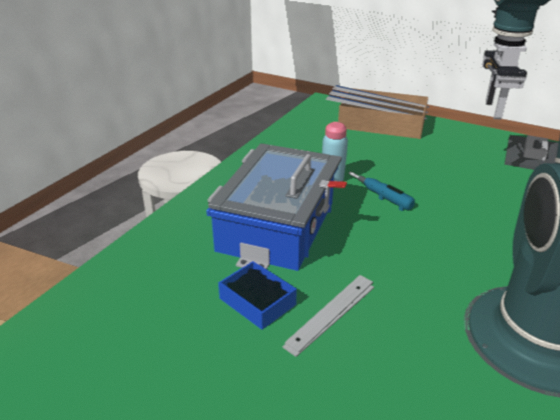

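The scene view shows the red tab at about (227,212), the handle at (258,220), the tumbler at (188,330), the driver at (148,310), the strips at (253,190) and the tray at (308,190). In the side view the tab is at (334,184) and the handle at (302,173).

Run:
```python
from h import *
for f,box in (('a.npz',(205,240,195,230)),('b.npz',(320,350,175,195))):
    z=np.load(f);img=z['img'].astype(int);P=z['P']
    r=(img[...,0]>130)&(img[...,1]<70)&(img[...,2]<70)
    m=np.zeros(r.shape,bool);m[box[2]:box[3],box[0]:box[1]]=1;m&=r
    v,u=np.nonzero(m); q=P[m];print(f,'tab px',u.mean(),v.mean(),len(q),np.median(q,0),q.min(0),q.max(0))
    reg=(P[...,0]>350)&(P[...,0]<900)&(P[...,1]<250)&(P[...,1]>-330)
    # handle bar
    tab=np.median(q,0)
    near=np.hypot(P[...,0]-tab[0],P[...,1]-tab[1])<160
    h=reg&near&(P[...,2]>174)&(P[...,2]<195)
    hp=P[h]; c=np.median(hp,0); _,_,V=np.linalg.svd((hp-hp.mean(0))[:,:2],full_matrices=False)
    print('bar',len(hp),c,hp.mean(0),np.degrees(np.arctan2(V[0,1],V[0,0])),hp.min(0),hp.max(0))
    # lid
    l=(P[...,0]>300)&(P[...,0]<1000)&(P[...,1]>-400)&(P[...,1]<350)&(P[...,2]>136)&(P[...,2]<147)&(np.hypot(P[...,0]-tab[0],P[...,1]-tab[1])<330)
    n,lab,st,_=cv2.connectedComponentsWithStats(l.astype(np.uint8)); k=1+st[1:,4].argmax()
    lp=P[lab==k]; print('lid',len(lp),cv2.minAreaRect(lp[:,:2].astype(np.float32)),np.median(lp[:,2]))
    sh=(P[...,2]>5)&(P[...,0]>200)&(P[...,0]<1000)&(P[...,1]>-500)&(P[...,1]<450)
    n,lab,st,_=cv2.connectedComponentsWithStats(sh.astype(np.uint8))
    for k in range(1,n):
        if st[k,4]>80: o=P[lab==k]; print(st[k],o.min(0).round(),o.max(0).round())
```

```text
a.npz tab px 225.30555555555554 211.61111111111111 108 [490.96686485 -96.34078606 155.56815289] [ 3.81657317e+02 -1.07531910e+02  5.40716374e-02] [511.56746401  39.69827573 161.31615666]
bar 259 [580.18160511 -90.60507834 186.30839614] [579.84652795 -88.95844556 185.54591655] 99.08812777180671 [ 562.7772744  -144.20168416  174.01139189] [592.70385718 -23.71565462 190.85951626]
lid 9943 ((624.75927734375, -74.07231140136719), (236.05581665039062, 321.70159912109375), 9.375054359436035) 139.91579584028898
[  199   170   152   170 15976] [ 339. -249.    5.] [777. 277. 191.]
[ 124  276   47   78 1114] [ 358. -388.    6.] [ 572. -292.   44.]
[ 167  300   41   71 2185] [ 581. -393.    5.] [ 646. -326.  175.]
b.npz tab px 336.67058823529413 183.94117647058823 85 [489.21747932 -89.35108616 156.7076783 ] [ 470.21862982 -109.83384498  151.59994461] [509.66305875 -77.97275258 161.46568091]
bar 191 [572.80684505 -63.06171865 187.19189055] [573.52538777 -67.36094378 185.886575  ] 98.70855741444758 [ 561.16790503 -139.20390623  174.07400819] [588.77426856 -16.51857765 191.64023966]
lid 6376 ((631.5111083984375, -69.59883117675781), (248.10585021972656, 325.74139404296875), 9.169541358947754) 140.70374821806803
[494  69  25  19 319] [ 200. -500.  303.] [ 252. -475.  348.]
[  206   122   142   207 15934] [ 461. -477.    5.] [777. 258. 192.]
[348 172  67  39 797] [ 355. -382.    5.] [ 571. -285.   46.]
[ 282  275   91   79 1719] [339.  15.   5.] [429. 283.  14.]
```

Call:
drive_tool([
  [[40,-33,0,1,1],[90,-75,0,3,1],[145,-120,0,5,1],[200,-165,0,7,1],[255,-213,0,9,1],[310,-260,0,11,1],[355,-297,0,13,1],[390,-326,0,14,1],[410,-343,0,14,1],[414,-346,0,14,1],[414,-346,0,14,1],[414,-346,0,14,1]],
])

```text
clock: 1.6
ee_pos: [489.7, -95.7, 230.3]
orientation: [3.141, 0.0, 0.157]
ft_force: [-0.2, -0.1, -0.4]
width: 1.002
grip_force: 0.0
```

```bash
cat > w.py <<'E'
from h import *
import sys
s=manip.state();print(s['clock'],s['ee_pos'],s['orientation'],s['joints'].round(2),s['ft_force'].round(2))
img,d,K,Rw,e=cam('wrist');P=cloud(d,K,Rw,e);cv2.imwrite(f'pics/{sys.argv[1]}.png',img[...,::-1])
im=img.astype(int);m=(im[...,0]>110)&(im[...,1]<70)&(im[...,2]<70)&(P[...,2]>60)
n,lab,st,_=cv2.connectedComponentsWithStats(m.astype(np.uint8))
k=1+st[1:,4].argmax();q=P[lab==k];print('tab',st[k],np.median(q,0),cv2.minAreaRect(q[:,:2].astype(np.float32)),q.min(0),q.max(0))
h=(P[...,2]>184)&(P[...,2]<193)&(d>0)&(np.hypot(P[...,0]-576,P[...,1]+80)<100);hp=P[h]
if len(hp): print('bar',len(hp),hp.mean(0),cv2.minAreaRect(hp[:,:2].astype(np.float32)))
E
python3 w.py w1
```

```text
1.6 [489.71469154 -95.6751893  230.33442442] [3.14143430e+00 4.78790749e-04 1.56573157e-01] [ 0.4   0.21 -0.31  1.91  0.07  1.03 -1.35] [-0.18 -0.11 -0.41]
tab [ 266  198   33   61 1873] [491.22379876 -93.98257534 155.77511379] ((512.3640747070312, -89.79864501953125), (85.60120391845703, 21.325193405151367), 9.859129905700684) [ 470.13019396 -107.05194843  151.09690624] [554.84423555 -79.9501843  384.65471696]
bar 5373 [575.80800566 -79.69685782 187.42446572] ((576.0279541015625, -79.76099395751953), (12.681503295898438, 121.44915771484375), 9.385655403137207)
```

Call:
drive_tool([
  [[1,-1.5,25,0,0],[1,-1.5,50,0,0],[1,-1.5,66,0,0],[1,-1.5,69,0,0],[1,-1.5,69,0,-0.3],[1,-1.5,69,0,-0.6],[1,-1.5,69,0,-0.8],[1,-1.5,69,0,-0.9],[1,-1.5,69,0,-1],[1,-1.5,69,0,-1],[1,-1.5,69,0,-1]],
], newtons=15)

```text
clock: 3.02
ee_pos: [491.4, -94.4, 162.0]
orientation: [3.14, -0.001, 0.157]
ft_force: [1.7, -10.6, 0.8]
width: 0.231
grip_force: 15.0
```

Call:
drive_tool([
  [[-3.5,0,1.7,0,-1],[-7,0,3.6,0,-1],[-10.5,0,5.7,0,-1],[-14,0,8,0,-1],[-17,0,10.3,0,-1],[-20,0,13,0,-1],[-23,0,15.5,0,-1],[-26,0,18,0,-1],[-28.5,0,21,0,-1],[-31,0,24,0,-1],[-33.5,0,27.5,0,-1],[-35.7,0,31,0,-1],[-37.7,0,34.5,0,-1],[-39.5,0,38,0,-1],[-41,0,41.5,0,-1],[-42.5,0,45,0,-1],[-42.5,0,45,0,-1],[-42.5,0,45,0,-1]],
])

```text
clock: 5.28
ee_pos: [449.6, -101.2, 116.9]
orientation: [3.139, -0.001, 0.157]
ft_force: [2.3, -12.2, -0.8]
width: 0.23
grip_force: 15.0
```

Release, lift, and look back with the wrist camera.

Call:
drive_tool([
  [[0,0,0,0,-0.3],[0,0,0,0,0],[0,0,0,0,0.2],[0,0,0,0,0.2],[0,0,-20,0,0.2],[0,0,-50,0,0.2],[0,0,-90,0,0.2],[5,0,-115,0,0.2],[10,0,-120,0,0.2],[10,0,-120,0,0.2]],
])

```text
clock: 6.52
ee_pos: [458.9, -97.7, 235.9]
orientation: [-3.141, 0.0, 0.159]
ft_force: [-0.5, -0.1, -0.2]
width: 0.597
grip_force: 0.0
```

```bash
python3 w.py w2
```

```text
6.525 [458.88140996 -97.7319043  235.85406627] [-3.14129089e+00  4.53225275e-04  1.58693548e-01] [ 0.43  0.14 -0.31  1.97  0.05  1.03 -1.32] [-0.49 -0.1  -0.16]
tab [273 208  28  34 852] [ 449.77080164 -100.26454701  114.31149437] ((448.2987060546875, -100.53302001953125), (34.18324661254883, 21.14700698852539), 9.609502792358398) [ 429.80637333 -113.19677627  100.2651281 ] [466.58093664 -87.64093105 125.76926495]
bar 5715 [575.30807659 -79.71877041 187.38734523] ((575.7793579101562, -79.65943145751953), (12.956080436706543, 121.81464385986328), 9.472247123718262)
```

View pics/w2.png

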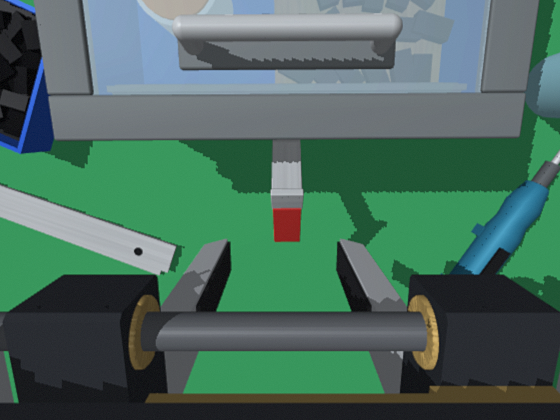

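Call:
drive_tool([
  [[25,0,-4,-10,0.2],[55,0,-4,-20,0.2],[85,0.5,-4,-30,0.2],[105,0.5,-4,-40,0.2],[118,0.5,-4,-50,0.2],[118,0.5,-4,-60,0.2],[118,0.5,-4,-70,0.2],[118,0.5,-4,-80,0.2],[118,0.5,-4,-88,0.2],[118,0.5,-4,-90.5,0.2],[118,0.5,-4,-90.5,0.2],[118,0.5,-4,-90.5,0.2]],
])

```text
clock: 8.07
ee_pos: [575.2, -79.7, 239.8]
orientation: [-3.141, -0.001, 1.737]
ft_force: [-0.7, 0.2, 0.5]
width: 0.599
grip_force: 0.0
```

```bash
python3 w.py w3
```

```text
8.075 [575.2231223  -79.6750259  239.79098613] [-3.14066288e+00 -5.04372258e-04  1.73689950e+00] [ 0.53  0.38 -0.57  1.7   0.22  1.12  0.06] [-0.67  0.21  0.54]
tab [111 197  32  33 766] [450.08349521 -99.35227039 114.2716663 ] ((501.98358154296875, -68.49969482421875), (163.01734924316406, 31.095582962036133), 30.98397445678711) [ 430.83977354 -112.41379962  100.05665242] [563.85788887 -13.20984753 394.17669879]
bar 3354 [574.37698323 -69.45493784 187.3264447 ] ((574.9009399414062, -72.55445861816406), (12.662762641906738, 108.6736831665039), 9.4291353225708)
```

Call:
drive_tool([
  [[0,0,15,0,0],[0,0,35,0,-0.2],[0,0,48,0,-0.3],[0,0,53,0,-0.4],[0,0,53,0,-0.6],[0,0,53,0,-0.8],[0,0,53,0,-0.9],[0,0,53,0,-1],[0,0,53,0,-1],[0,0,53,0,-1],[0,0,53,0,-1]],
], newtons=45)

```text
clock: 9.5
ee_pos: [576.2, -79.6, 188.0]
orientation: [3.14, 0.0, 1.738]
ft_force: [5.5, 0.1, -3.6]
width: 0.128
grip_force: 45.0
```

Call:
drive_tool([
  [[0,0.2,-0.7,0,-1],[0,0.4,-1.4,0,-1],[0,0.6,-2.1,0,-1],[0,0.9,-2.8,0,-1],[0,1.1,-3.5,0,-1],[0,1.1,-3.5,0,-1]],
])

```text
clock: 10.25
ee_pos: [577.0, -79.5, 190.7]
orientation: [3.141, -0.0, 1.738]
ft_force: [9.3, 0.7, -13.7]
width: 0.125
grip_force: 45.0
```

Call:
drive_tool([
  [[0,0.2,-0.8,0,-1],[0,0.5,-1.6,0,-1],[0,0.8,-2.4,0,-1],[0,1.0,-3.2,0,-1],[0,1.3,-4,0,-1],[0,1.7,-5,0,-1],[0,2,-6,0,-1],[0,2,-6,0,-1]],
])

```text
clock: 11.25
ee_pos: [579.2, -79.2, 197.4]
orientation: [3.14, 0.0, 1.738]
ft_force: [4.9, 1.0, -3.5]
width: 0.124
grip_force: 45.0
```

Call:
drive_tool([
  [[0,0.7,-2,0,-1],[0,1.5,-4,0,-1],[0,2.3,-6,0,-1],[0,3.1,-8,0,-1],[0,3.9,-10,0,-1],[0,4.7,-12,0,-1],[0,5.6,-14,0,-1],[0,6.5,-16,0,-1],[0,7.4,-18,0,-1],[0,8.3,-20,0,-1],[0,9.3,-22,0,-1],[0,10.4,-24,0,-1],[0,11.2,-25.5,0,-1],[0,11.6,-26,0,-1],[0,11.6,-26,0,-1],[0,11.6,-26,0,-1],[0,11.6,-26,0,-1]],
])

```text
clock: 13.38
ee_pos: [589.9, -77.4, 222.9]
orientation: [-3.141, -0.0, 1.738]
ft_force: [2.8, -1.8, -7.1]
width: 0.128
grip_force: 45.0
```

```bash
python3 w.py w4
python3 - <<'E'
from h import *
i,d,K,Rw,e=cam('side');P=cloud(d,K,Rw,e)
cv2.imwrite('pics/side2.png',cv2.resize(i[100:300,180:440],None,fx=2.5,fy=2.5)[...,::-1])
o=np.array([633,-70.7]);c,s=np.cos(.163),np.sin(.163)
q=P[...,:2]-o;bx=q[...,0]*c+q[...,1]*s;by=-q[...,0]*s+q[...,1]*c
# rim strip on the side nearest the camera
m=(by>135)&(by<158)&(bx>-115)&(bx<95)&(P[...,2]>132)&(P[...,2]<230)
print(m.sum(),np.polyfit(bx[m],P[...,2][m],1))
E
```

```text
13.375 [589.86249802 -77.37857706 222.86986801] [-3.14128152e+00 -5.80303253e-06  1.73788452e+00] [ 0.51  0.42 -0.56  1.68  0.25  1.1   0.04] [ 2.84 -1.8  -7.1 ]
tab [ 82 201  32  35 796] [450.08702641 -99.2773646  114.49230491] ((448.70208740234375, -99.86160278320312), (34.893184661865234, 21.814451217651367), 9.064860343933105) [ 430.74586622 -112.66704915  100.79794485] [466.97668545 -86.74965687 125.70755123]
bar 8462 [529.07425151 -45.04930567 186.26764954] ((548.364013671875, -43.18949890136719), (65.10388946533203, 110.43962860107422), 9.031304359436035)
598 [ -0.1892077  163.42437667]
```

View pics/side2.png

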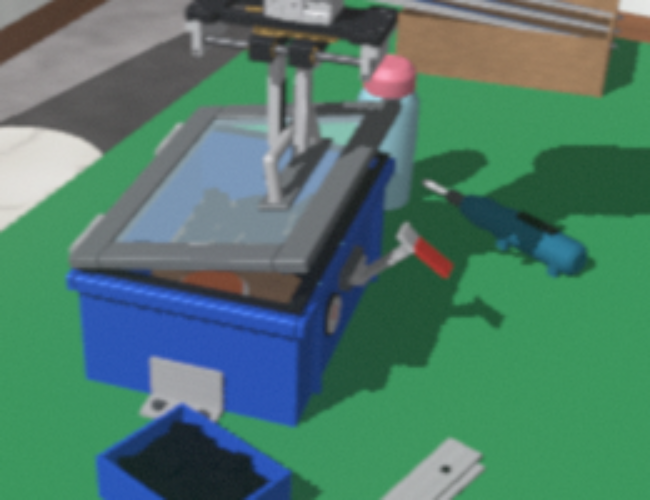

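The side view shows the lid held open about 0.2 rad (fitted slope 0.19). The gripper is on the bar at crop pixel (285,160), and the latch is swung out at (435,258). The tray, driver, tumbler and strips have not moved.

```bash
python3 -c "
from station import manip
s=manip.state();print(s['clock'],s['ee_pos'],abs(s['joint_velocities']).max(),s['grip_force'],s['ft_force']);print(manip.close_job())"
```

```text
13.475 [589.87675686 -77.35715253 222.86702948] 0.0016067748021722297 45.00097632408142 [ 2.87816436 -1.81589125 -6.82782581]
the job is handed in; nothing more can be done
None
```

I handed the job in at 13.5 s. By my own measurements, the latch is open (about 0.75 rad) and the gripper is holding the lid still at about 0.2 rad, roughly 5 cm at the front edge. The other items were undisturbed in the last picture. The hand-in returned no verdict.

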